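# Put the small ball bearings away in their storage tube

## Task

Put the two small ball bearings away in the grey storage tube: drop them in one after the other, letting each go just above the tube's mouth, so that they lie flat on one another in one column at the bottom. Leave the large ball bearing lying where it is.

Things in the scene. Friction and masses are not known exactly. Their poses are not given: they have to be found in the camera images.
- bearing_1_center (a point): one of two alike small ball bearings lying flat: steel ring, 55 mm outer diameter, 30 mm hole, 13 mm thick, with plain metal shields between its steel races; 0.08 to 0.17 kg, loose. The point is its centre, half-way up (6.5 mm above the table as it lies); z is its axis, either face may be up.
- bearing_2_center (a point): one of two alike small ball bearings lying flat: steel ring, 55 mm outer diameter, 30 mm hole, 13 mm thick, with plain metal shields between its steel races; 0.08 to 0.17 kg, loose. The point is its centre, half-way up (6.5 mm above the table as it lies); z is its axis, either face may be up.
- large_bearing_center (a point): the large ball bearing, a bystander of the same look: 72 mm outer diameter, 35 mm hole, 17 mm thick, loose, lying flat on the table near the small ones (the three may have changed places); the point is its centre, 8.5 mm above the table. It is not to be moved.
- tube_mouth (a point): centre of the mouth of the grey plastic storage tube, at the level of its rim, 48 mm above the table; z is up, along the tube's axis. The tube stands upright, fixed to the table by a round foot 92 mm across and 4 mm thick. Outside it is 76 mm across; inside it is a round smooth bore of 68 mm which opens over the top 12 mm like a funnel to about 83 mm at the rim (92 mm outside).
- tube_floor (a point): centre of the tube's inner floor, 5 mm above the table and 43 mm below the mouth. A small bearing lying flat on it has its centre 6.5 mm above this point, the second one 19.5 mm above it.

How it is judged:
By the outcome, as a careful person would: the job done as asked, in the order asked, and still so for the second after the job is handed in, with the robot touching nothing.
It also fails if it takes over 56 s, if anything falls off the work surface, if the arm or the gripper's body presses on something with over 40 N, if the wrist force passes 120 N, or if a joint passes its speed limit or range.

## Robot

A 6-joint arm with a two-finger parallel gripper is mounted at the origin on a cart in front of the work surface, level with it; the furniture and walls round the work are solid. World frame = base frame: x ahead of the robot, y to its left, z up, the work surface at z = 0. Lengths are in m, angles in rad, forces in N, time in s.
With the tool pointing down it reaches from about 0.25 to 0.775 m from the base axis. Payload 4 kg.
Tool frame: the origin (TCP) lies on the centre line of the jaws, within the pads' length; the fingertips stand 25 mm ahead of it and the grasp point (between the pads) lies 6 mm ahead of it; z points along the fingers, y is the line along which they close (so a half turn about z gives the same grasp; the last joint's range is limited). The gripper opens to 94 mm and grips with 3 to 60 N. Pads are 16 mm wide; open, the fingers measure 119 mm over their backs; the gripper's body (75 mm by 177 mm) begins 78 mm behind the grasp point.
Start: joints at [-1.262, 0.087, 1.371, -0, 1.684, -0.103], TCP at [0.22, -0.504, 0.231] pointing down, gripper open.
Joint ranges: [-3.1, 3.1], [-0.76, 2.03], [0.27, 2.55], [-1.08, 4.22], [0.17, 2.65], [-2.57, 2.57]. Speed limits (rad/s): [2.79, 2.79, 3.14, 3.14, 3.14, 3.14].

## Interface

Orientations are given as [roll, pitch, yaw] about the fixed x, y, z axes, in that order (R = Rz(yaw) Ry(pitch) Rx(roll)).
In Python, from bench import robot, imaging gives the robot as it stands. The module is installed in compiled form; this text tells all that it offers.
- The arm moves only by the tool drive_tool, never from a script. Its argument "series" is a list of rows, each a list of 3 entries, a list of its own where there are three numbers: the finger opening in m, from 0 to 0.094, then the shift along the tool's x, y, z in m, then the turn, a rotation vector about the tool's x, y, z in rad. A call has 1 to 5 rows; each row is the pose to reach, as a shift and turn from the pose commanded when the call began, along the tool's axes at that moment; what a row does not reach only later rows make up. A row lasts 1/8 s, in which the tool goes at most 62.5 mm and 10.7 degrees, less where a joint would pass 70% of its speed; a pose out of reach is approached as far as the arm can. A call with a gripper value outside its range is refused whole. The fingers move at their own pace and stop on an object; the grip force is fixed at half the most. Time passes only in rows, so rows that repeat a pose let the fingers close. It gives the time, the measured TCP pose, the force, the opening and the grip force at its end, in the units of the state.
- robot.get_obs(): the state, without advancing time (a new reading comes with each control period).
- imaging.snapshot(name): name is "scene" or "top" or "wrist"; returns the picture (400x640x3 uint8, red, green, blue); there is no depth.
- imaging.get_calibration(name): a dict with "intrinsics" (3x3 intrinsics, pixels), "position" and "rotation" of the camera in the world. Camera axes: x right, y up, looking along -z (the intrinsics and any distortion apply to the point x, -y, -z); pixel columns grow to the right and rows downward; lengths in m; the calibration is good to about 2 mm. A picture is of the moment at which its call begins: read the wrist's pose just before it. get_calibration takes no time and is no camera call; for the wrist camera it gives the pose at the moment of the call.
- robot.close_job(): hands the job in; it is judged then, once.
The state is a dict: "time": time; "joint_positions": joint angles; "qvel": joint speeds; "joint_torque": joint torques, N m; "tool_pos": TCP position; "ee_rot": TCP orientation; "wrist_force": force on the tool from outside, world axes, zero at the start; "wrist_torque": the same for the moment, N m; "width": finger opening in m; "finger_force": force on a finger pad.
Only numpy, scipy, OpenCV 4.12 (cv2) and the standard library are available. Lean on these libraries where they do the work, as an engineer would, in place of code of your own. Each camera call takes 0.05 s, during which the arm holds its last target. There are 200 camera calls.

## Working session

There is one attempt and no reset: what is moved stays moved. The work goes in short steps, Python scripts to look and compute and a tool call to move; the robot and the scene stay as the last step left them, time stands still between calls to the robot, and variables do not carry over. Pictures are saved under pics/ and viewed, at most 10 in all, crops included, and the job is handed in when it is done.

Besides the shell and the picture viewer there is one more tool, called after "Emit:" as name([rows], argument=value, ...), one row to a line, values as JSON. drive_tool: Moves the arm, as the interface text tells. Its arguments: {"type":"object","properties":{"series":{"type":"array"}},"required":["series"]}

```bash
mkdir -p pics; cat > h.py <<'E'
import numpy as np,cv2
from bench import robot,imaging
def snap(n,f):
    c=imaging.get_calibration(n); im=imaging.snapshot(n); cv2.imwrite('pics/'+f,im[:,:,::-1]); return im,c
def px2w(c,u,v,z):
    K=np.array(c['intrinsics']);R=np.array(c['rotation']);p=np.array(c['position'])
    d=np.linalg.inv(K)@[u,v,1]; d=R@(d*[1,-1,-1]); return p+d*(z-p[2])/d[2]
def w2px(c,P):
    K=np.array(c['intrinsics']);R=np.array(c['rotation']);p=np.array(c['position'])
    q=R.T@(np.array(P)-p)*[1,-1,-1]; q=K@q; return q[:2]/q[2]
E
python3 - <<'E'
from h import *
for n in('top','scene'):
    im,c=snap(n,n+'0.png')
print({k:v for k,v in imaging.get_calibration('top').items()}); o=robot.get_obs(); print(o['time'],o['tool_pos'],o['ee_rot'],o['width'])
E
```

```text
{'intrinsics': array([[415.52380758,   0.        , 319.96842962],
       [  0.        , 415.52380758, 199.03323927],
       [  0.        ,   0.        ,   1.        ]]), 'position': array([ 0.38940054, -0.03471683,  0.91310362]), 'rotation': array([ 0.17115875,  0.01428729, -1.5678424 ])}
0.1 [ 0.22000111 -0.50360691  0.229426  ] [-3.13965420e+00 -1.77348613e-04  4.11785900e-01] 0.09419978363391869
```

View pics/top0.png

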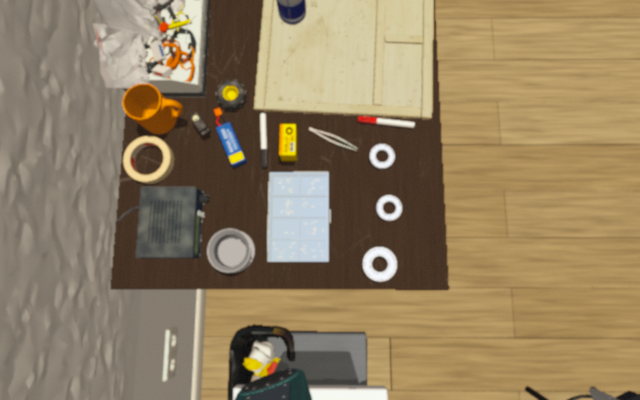

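The top view shows small bearings at about (382,156) and (389,208), the large one at (380,264), and the tube at (231,251).

```bash
cat >> h.py <<'E'
from scipy.spatial.transform import Rotation as Ro
_g=imaging.get_calibration
def cal(n):
    c=dict(_g(n)); r=np.array(c['rotation']); c['rotation']=Ro.from_euler('xyz',r).as_matrix() if r.shape==(3,) else r; return c
def snap(n,f):
    c=cal(n); im=imaging.snapshot(n); cv2.imwrite('pics/'+f,im[:,:,::-1]); return im,c
def totool(P,o=None):
    o=o or robot.get_obs(); return Ro.from_euler('xyz',o['ee_rot']).inv().apply(np.array(P)-o['tool_pos'])
E
python3 - <<'E'
from h import *
im=cv2.imread('pics/top0.png'); c=cal('top')
print(c.get('distortion'),c.keys())
m=(im.min(2)>150).astype(np.uint8)
m[:,:340]=0;m[:140]=0;m[285:]=0;m[:,420:]=0
for k in cv2.findContours(m,cv2.RETR_EXTERNAL,cv2.CHAIN_APPROX_NONE)[0]:
    if len(k)<20: continue
    (u,v),r=cv2.minEnclosingCircle(k); print(u,v,r,px2w(c,u,v,.012),px2w(c,u+r,v,.012)-px2w(c,u,v,.012))
P=px2w(c,231,251,.048);print(P,cal('wrist'))
for T in([*P[:2],.2],):print(totool(T))
E
```

```text
None dict_keys(['intrinsics', 'position', 'rotation'])
379.2352600097656 263.7729797363281 17.580717086791992 [ 0.40466689 -0.14857887  0.012     ] [ 0.00010191 -0.03751006  0.        ]
388.9137878417969 207.20689392089844 13.00203800201416 [ 0.5270552  -0.17232231  0.012     ] [ 2.19305833e-05 -2.83741155e-02  0.00000000e+00]
381.887451171875 155.40882873535156 12.63379955291748 [ 0.64422331 -0.15960006  0.012     ] [-3.06900842e-05 -2.81868821e-02  0.00000000e+00]
[0.42941175 0.1623594  0.048     ] {'intrinsics': array([[281.57280393,   0.        , 321.7726734 ],
       [  0.        , 281.57280393, 197.68191539],
       [  0.        ,   0.        ,   1.        ]]), 'position': array([ 0.28380327, -0.47751143,  0.38377772]), 'rotation': array([[ 0.40146357,  0.88949001,  0.21825335],
       [-0.9158735 ,  0.39032797,  0.09391384],
       [-0.00165496, -0.23759544,  0.97136279]])}
[ 0.45845098 -0.52642244  0.03052781]
```

View pics/scene0.png

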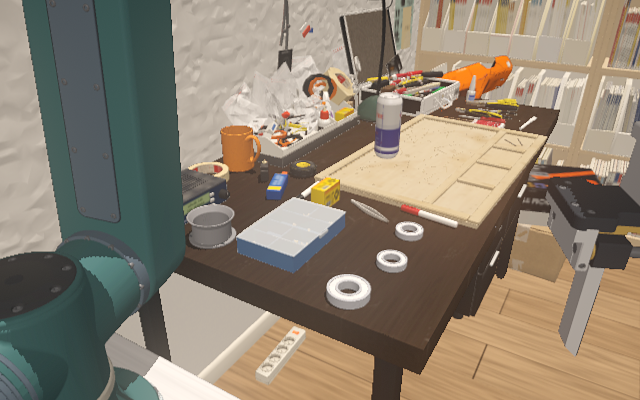

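Scene matches. Moving above the far small bearing.

Emit:
drive_tool([
  [0.094,[0.05,-0.014,0.008],[0,0,0]],
  [0.094,[0.105,-0.029,0.016],[0,0,0]],
  [0.094,[0.16,-0.044,0.024],[0,0,0]],
  [0.094,[0.215,-0.06,0.032],[0,0,0]],
  [0.094,[0.27,-0.075,0.04],[0,0,0]],
])

```text
time: 0.72
tool_pos: [0.4385, -0.3257, 0.1897]
ee_rot: [-3.141, 0.0, 0.412]
wrist_force: [-0.5, -0.8, -0.2]
width: 0.0938
finger_force: 0.0
```

Emit:
drive_tool([
  [0.094,[0.055,-0.015,0.008],[0,0,0]],
  [0.094,[0.11,-0.03,0.016],[0,0,0]],
  [0.094,[0.165,-0.045,0.024],[0,0,0]],
  [0.094,[0.22,-0.06,0.032],[0,0,0]],
  [0.094,[0.256,-0.0715,0.04],[0,0,0]],
])

```text
time: 1.35
tool_pos: [0.6449, -0.1571, 0.1491]
ee_rot: [-3.141, 0.001, 0.414]
wrist_force: [1.0, -1.0, 0.0]
width: 0.094
finger_force: 0.0
```

Emit:
drive_tool([
  [0.094,[0,0,0],[0,0,0]],
  [0.094,[0,0,0],[0,0,0]],
])

```text
time: 1.6
tool_pos: [0.6429, -0.1597, 0.15]
ee_rot: [-3.141, 0.001, 0.412]
wrist_force: [0.9, -0.1, -0.1]
width: 0.094
finger_force: 0.0
```

```bash
cat > look.py <<'E'
import sys
from h import *
o=robot.get_obs(); im,c=snap('wrist',sys.argv[1])
z=float(sys.argv[2]); thr=int(sys.argv[3]) if len(sys.argv)>3 else 150
print(o['time'],o['tool_pos'],o['ee_rot'],o['width'],o['wrist_force'])
m=(im.min(2)>thr).astype(np.uint8)
for k in cv2.findContours(m,cv2.RETR_EXTERNAL,cv2.CHAIN_APPROX_NONE)[0]:
    if cv2.contourArea(k)<500: continue
    W=np.array([px2w(c,*q[0],z)[:2] for q in k],np.float32)
    (x,y),r=cv2.minEnclosingCircle(W); (u,v),_=cv2.minEnclosingCircle(k)
    if r<.06: print('px',u,v,'w',x,y,'r',r,'tool',totool([x,y,0],o))
E
python3 look.py w1.png 0.013
```

```text
1.6 [ 0.64290525 -0.15969048  0.14998899] [-3.14135385e+00  1.47969144e-03  4.11613660e-01] 0.09401845158773556 [ 0.88603477 -0.13820906 -0.0576373 ]
px 234.5 353.0 w 0.41805392503738403 -0.14240621030330658 r 0.031580038368701935 tool [-0.19893354 -0.10576522  0.15030878]
px 321.3996276855469 193.1602325439453 w 0.6447357535362244 -0.16020765900611877 r 0.0280458964407444 tool [0.00169263 0.00124216 0.14998636]
px 381.5 136.0 w 0.7241102457046509 -0.1923307180404663 r 0.04247135668992996 tool [0.06158534 0.062439   0.14988312]
px 237.0 111.5 w 0.6851562261581421 -0.05089877173304558 r 0.057419367134571075 tool [ 0.0824702  -0.08276511  0.14988689]
px 86.93421173095703 35.76315689086914 w 0.6946148872375488 0.1043398380279541 r 0.033987440168857574 tool [ 0.15324798 -0.22125335  0.14981523]
```

View pics/w1.png

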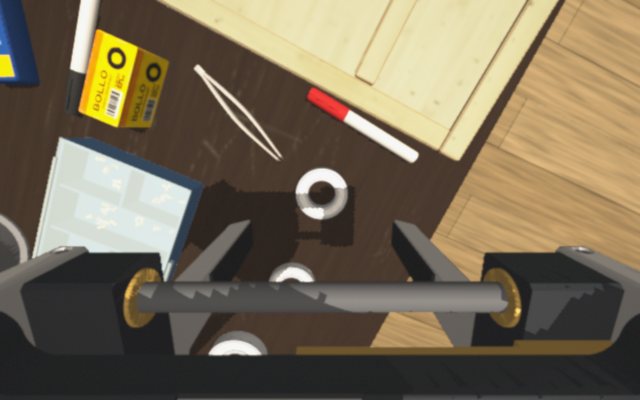

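The bearing at (321,193) is centred between the fingers. Descend and grip.

Emit:
drive_tool([
  [0.094,[0.002,0.001,0.05],[0,0,0]],
  [0.094,[0.002,0.001,0.09],[0,0,0]],
  [0.094,[0.002,0.001,0.115],[0,0,0]],
  [0.094,[0.002,0.001,0.1225],[0,0,0]],
  [0.094,[0.002,0.001,0.1225],[0,0,0]],
])

```text
time: 2.28
tool_pos: [0.6456, -0.1603, 0.0287]
ee_rot: [3.141, -0.0, 0.411]
wrist_force: [-0.7, -0.5, -0.2]
width: 0.094
finger_force: 0.0
```

Emit:
drive_tool([
  [0.05,[0,0,0],[0,0,0]],
  [0.05,[0,0,0],[0,0,0]],
  [0.05,[0,0,0],[0,0,0]],
  [0.05,[0,0,0],[0,0,0]],
  [0.05,[0,0,0],[0,0,0]],
])

```text
time: 2.9
tool_pos: [0.6458, -0.1592, 0.0282]
ee_rot: [-3.142, -0.0, 0.412]
wrist_force: [0.4, 0.4, 1.8]
width: 0.0535
finger_force: 29.8
```

Emit:
drive_tool([
  [0.05,[0,0,-0.03],[0,0,0]],
  [0.05,[0,0,-0.08],[0,0,0]],
  [0.05,[0,0,-0.12],[0,0,0]],
  [0.05,[-0.01,-0.05,-0.12],[0,0,0]],
  [0.05,[-0.02,-0.1,-0.12],[0,0,0]],
])

```text
time: 3.52
tool_pos: [0.5869, -0.0752, 0.1481]
ee_rot: [3.141, -0.001, 0.411]
wrist_force: [-0.2, 1.3, -2.2]
width: 0.0536
finger_force: 29.8
```

Emit:
drive_tool([
  [0.05,[-0.02,-0.05,0],[0,0,0]],
  [0.05,[-0.04,-0.1,0],[0,0,0]],
  [0.05,[-0.06,-0.15,0],[0,0,0]],
  [0.05,[-0.08,-0.2,0],[0,0,0]],
  [0.05,[-0.1,-0.24,0],[0,0,0]],
])

```text
time: 4.15
tool_pos: [0.3979, 0.1053, 0.1475]
ee_rot: [-3.141, 0.0, 0.412]
wrist_force: [-0.6, 0.1, -1.1]
width: 0.0536
finger_force: 29.8
```

Emit:
drive_tool([
  [0.05,[-0.01,-0.04,0],[0,0,0]],
  [0.05,[-0.01,-0.04,0],[0,0,0]],
  [0.05,[-0.01,-0.04,0],[0,0,0]],
])

```text
time: 4.53
tool_pos: [0.3747, 0.1365, 0.1479]
ee_rot: [3.141, -0.0, 0.412]
wrist_force: [0.6, -0.4, -0.5]
width: 0.0532
finger_force: 29.8
```

```bash
python3 look.py w2.png 0.048
```

```text
4.525 [0.37474529 0.13651953 0.14786421] [ 3.14072822e+00 -8.38720397e-05  4.12114109e-01] 0.05321222378322531 [ 0.63328225 -0.36282084 -0.48153682]
px 562.0 264.0 w 0.4146628975868225 -0.10628500580787659 r 0.02979757823050022 tool [-0.06069157  0.23833698  0.1480652 ]
px 321.46221923828125 239.57496643066406 w 0.3419319987297058 0.12016782909631729 r 0.041482627391815186 tool [-0.03662807  0.00171158  0.14786267]
px 315.0 130.5 w 0.43271535634994507 0.1674206405878067 r 0.04511516913771629 tool [ 0.06548153 -0.00522201  0.14786524]
```

View pics/w2.png

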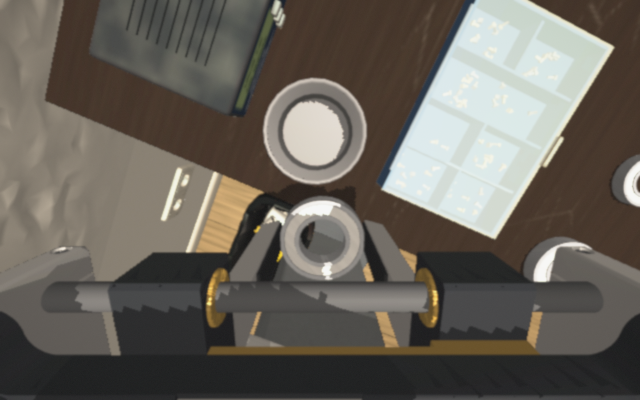

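Tube rim centred at (315,130); bearing held squarely at (321,240). Move over and descend to just above the mouth.

Emit:
drive_tool([
  [0.05,[0.035,-0.003,0],[0,0,0]],
  [0.05,[0.0655,-0.005,0.01],[0,0,0]],
  [0.05,[0.0655,-0.005,0.04],[0,0,0]],
  [0.05,[0.0655,-0.005,0.062],[0,0,0]],
  [0.05,[0.0655,-0.005,0.068],[0,0,0]],
])

```text
time: 5.2
tool_pos: [0.4321, 0.1664, 0.0779]
ee_rot: [-3.141, 0.004, 0.41]
wrist_force: [-0.7, 0.7, -1.5]
width: 0.0537
finger_force: 29.8
```

Emit:
drive_tool([
  [0.05,[0,0,0],[0,0,0]],
  [0.05,[0,0,0],[0,0,0]],
  [0.05,[0,0,0],[0,0,0]],
])

```text
time: 5.58
tool_pos: [0.4333, 0.1677, 0.0811]
ee_rot: [3.141, -0.002, 0.412]
wrist_force: [0.4, 0.1, -2.9]
width: 0.0537
finger_force: 29.8
```

```bash
python3 look.py w3.png 0.064; python3 -c "
from h import *
snap('scene','s3.png')
a=cv2.imread('pics/w3.png')[100:400,100:540];b=cv2.resize(cv2.imread('pics/s3.png')[150:300,130:350],(440,300));cv2.imwrite('pics/m3.png',np.vstack([a,b]))"
```

```text
5.575 [0.43334139 0.16771466 0.08112354] [ 3.14107707e+00 -2.27316794e-03  4.11650802e-01] 0.05371051402202083 [ 0.36761892  0.10823968 -2.87525291]
px 321.44818115234375 239.4543914794922 w 0.4321216344833374 0.16522268950939178 r 0.027906903997063637 tool [-0.00229936  0.00175392  0.08111944]
px 320.0 206.0 w 0.4535413980484009 0.17620466649532318 r 0.0373464897274971 tool [0.02172511 0.00025987 0.08117328]
```

View pics/m3.png

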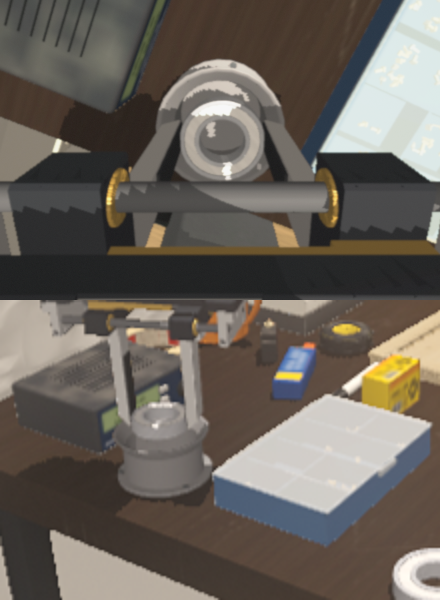

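The bearing sits centred just above the mouth, level. Release with a partial opening.

Emit:
drive_tool([
  [0.072,[0,0,0],[0,0,0]],
  [0.072,[0,0,0],[0,0,0]],
  [0.072,[0,0,0],[0,0,0]],
  [0.072,[0,0,0],[0,0,0]],
])

```text
time: 6.18
tool_pos: [0.4326, 0.1676, 0.08]
ee_rot: [3.141, -0.0, 0.412]
wrist_force: [-0.3, 0.3, -0.2]
width: 0.0723
finger_force: 0.0
```

Emit:
drive_tool([
  [0.072,[0,0,-0.03],[0,0,0]],
  [0.072,[0,0,-0.07],[0,0,0]],
  [0.072,[-0.03,0.002,-0.07],[0,0,0]],
  [0.072,[-0.065,0.005,-0.07],[0,0,0]],
  [0.072,[-0.065,0.005,-0.07],[0,0,0]],
])

```text
time: 6.8
tool_pos: [0.3738, 0.1365, 0.15]
ee_rot: [3.141, -0.0, 0.411]
wrist_force: [0.3, 0.4, 0.3]
width: 0.0719
finger_force: 0.0
```

```bash
python3 look.py w4.png 0.048; python3 -c "
from h import *
P=totool([.5271,-.1723,.15]);print(P)
a=cv2.imread('pics/w4.png')[60:260,200:440];cv2.imwrite('pics/m4.png',cv2.resize(a,(600,500)))"
```

```text
6.8 [0.37382169 0.13652142 0.14999503] [ 3.14134911e+00 -4.05362001e-04  4.11140688e-01] 0.0718658582692959 [0.27913548 0.42147051 0.27240937]
px 314.3663024902344 129.89010620117188 w 0.43257778882980347 0.16734760999679565 r 0.045131877064704895 tool [ 0.06611873 -0.00481166  0.15002067]
[1.58653249e-02 3.44319965e-01 3.13908395e-04]
```

View pics/m4.png

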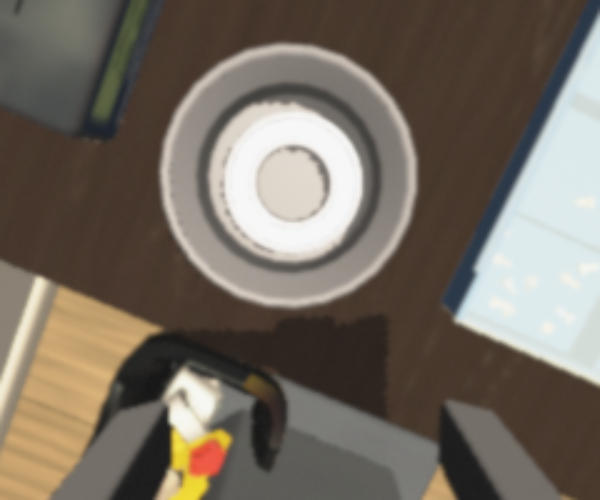

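The first bearing lies flat on the tube floor. Now the second.

Emit:
drive_tool([
  [0.094,[0.002,0.05,0],[0,0,0]],
  [0.094,[0.004,0.11,0],[0,0,0]],
  [0.094,[0.007,0.17,0],[0,0,0]],
  [0.094,[0.01,0.23,0],[0,0,0]],
  [0.094,[0.013,0.29,0],[0,0,0]],
])

```text
time: 7.48
tool_pos: [0.5048, -0.1255, 0.1498]
ee_rot: [3.141, -0.001, 0.412]
wrist_force: [1.2, 0.2, 0.5]
width: 0.094
finger_force: 0.0
```

Emit:
drive_tool([
  [0.094,[0.003,0.04,0],[0,0,0]],
  [0.094,[0.003,0.054,0],[0,0,0]],
  [0.094,[0.003,0.054,0],[0,0,0]],
  [0.094,[0.003,0.054,0],[0,0,0]],
])

```text
time: 7.98
tool_pos: [0.5271, -0.1705, 0.1499]
ee_rot: [-3.141, 0.0, 0.413]
wrist_force: [-1.2, -0.1, -0.5]
width: 0.0942
finger_force: 0.0
```

```bash
python3 look.py w5.png 0.013
```

```text
7.975 [ 0.52714451 -0.17045941  0.14987807] [-3.14081937e+00  1.02715250e-04  4.13209623e-01] 0.09424590471462937 [-1.24132011 -0.10892197 -0.50726196]
px 322.5833435058594 195.4166717529297 w 0.5277285575866699 -0.172649547457695 r 0.02796698361635208 tool [-0.00032916  0.00235623  0.14987632]
px 515.0853881835938 14.12195110321045 w 0.7557302713394165 -0.26502811908721924 r 0.02015461027622223 tool [0.17138848 0.17851414 0.14972247]
px 477.0 0.5 w 0.7512674927711487 -0.22752982378005981 r 0.02468784525990486 tool [0.18235878 0.1423798  0.14974928]
px 429.5 19.0 w 0.7207213640213013 -0.19584132730960846 r 0.03847469761967659 tool [0.16710805 0.1010925  0.14978277]
```

View pics/w5.png

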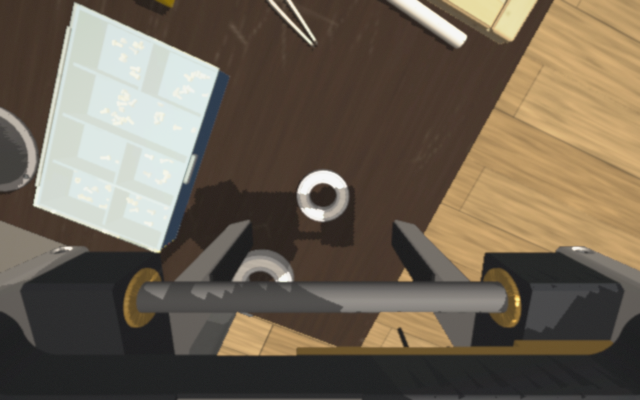

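Second bearing at (323,195), large one clear of the fingers. Descend and grip.

Emit:
drive_tool([
  [0.094,[0,0.001,0.05],[0,0,0]],
  [0.094,[0,0.001,0.09],[0,0,0]],
  [0.094,[0,0.001,0.115],[0,0,0]],
  [0.094,[0,0.001,0.1225],[0,0,0]],
  [0.094,[0,0.001,0.1225],[0,0,0]],
])

```text
time: 8.65
tool_pos: [0.5279, -0.1721, 0.028]
ee_rot: [3.141, -0.0, 0.413]
wrist_force: [0.2, 0.3, 0.2]
width: 0.0941
finger_force: 0.0
```

Emit:
drive_tool([
  [0.05,[0,0,0],[0,0,0]],
  [0.05,[0,0,0],[0,0,0]],
  [0.05,[0,0,0],[0,0,0]],
  [0.05,[0,0,0],[0,0,0]],
  [0.05,[0,0,0],[0,0,0]],
])

```text
time: 9.28
tool_pos: [0.5278, -0.1727, 0.0276]
ee_rot: [3.142, -0.0, 0.412]
wrist_force: [-0.3, -0.2, 1.2]
width: 0.0532
finger_force: 30.0
```

Emit:
drive_tool([
  [0.05,[0,0,-0.03],[0,0,0]],
  [0.05,[0,0,-0.08],[0,0,0]],
  [0.05,[0,0,-0.12],[0,0,0]],
  [0.05,[-0.002,-0.03,-0.12],[0,0,0]],
  [0.05,[-0.004,-0.08,-0.12],[0,0,0]],
])

```text
time: 9.9
tool_pos: [0.4922, -0.1012, 0.1478]
ee_rot: [3.141, -0.001, 0.409]
wrist_force: [-0.1, 1.5, -1.1]
width: 0.0531
finger_force: 30.0
```

Emit:
drive_tool([
  [0.05,[-0.003,-0.055,0],[0,0,0]],
  [0.05,[-0.006,-0.11,0],[0,0,0]],
  [0.05,[-0.009,-0.165,0],[0,0,0]],
  [0.05,[-0.012,-0.22,0],[0,0,0]],
  [0.05,[-0.012,-0.26,0],[0,0,0]],
])

```text
time: 10.52
tool_pos: [0.3754, 0.134, 0.1472]
ee_rot: [-3.141, 0.0, 0.413]
wrist_force: [-0.4, -0.3, -1.2]
width: 0.0534
finger_force: 30.0
```

Emit:
drive_tool([
  [0.05,[0,-0.005,0],[0,0,0]],
  [0.05,[0,-0.005,0],[0,0,0]],
])

```text
time: 10.78
tool_pos: [0.375, 0.1368, 0.1473]
ee_rot: [3.141, 0.0, 0.413]
wrist_force: [0.4, -0.3, -1.2]
width: 0.0535
finger_force: 30.0
```

```bash
python3 look.py w6.png 0.048; python3 -c "
from h import *
print(totool([.4332,.1675,.081]))"
```

```text
10.775 [0.37501961 0.1367861  0.14728807] [3.14078656e+00 2.79646010e-04 4.12519472e-01] 0.05346843185777832 [ 0.36014043 -0.26225817 -1.20872818]
px 561.5 263.5 w 0.4152712821960449 -0.10466298460960388 r 0.029548291116952896 tool [-0.05988517  0.23721362  0.14749609]
px 321.28509521484375 238.0360870361328 w 0.3438134491443634 0.12099362164735794 r 0.04138539358973503 tool [-0.0348787   0.00183783  0.14729936]
px 314.5 131.0 w 0.43262940645217896 0.16729484498500824 r 0.045001763850450516 tool [ 0.06504983 -0.00497135  0.14726593]
[ 0.06555875 -0.00542873  0.06626371]
```

Emit:
drive_tool([
  [0.05,[0.035,-0.003,0],[0,0,0]],
  [0.05,[0.066,-0.006,0.01],[0,0,0]],
  [0.05,[0.066,-0.006,0.04],[0,0,0]],
  [0.05,[0.066,-0.006,0.061],[0,0,0]],
  [0.05,[0.066,-0.006,0.067],[0,0,0]],
])

```text
time: 11.45
tool_pos: [0.4326, 0.1673, 0.0785]
ee_rot: [-3.141, 0.004, 0.409]
wrist_force: [-0.2, 0.7, -1.5]
width: 0.0531
finger_force: 30.0
```

Emit:
drive_tool([
  [0.05,[0,0,0],[0,0,0]],
  [0.05,[0,0,0],[0,0,0]],
  [0.05,[0,0,0],[0,0,0]],
])

```text
time: 11.82
tool_pos: [0.4338, 0.169, 0.0816]
ee_rot: [3.141, -0.002, 0.412]
wrist_force: [-0.5, 0.3, -1.9]
width: 0.0531
finger_force: 30.0
```

Emit:
drive_tool([
  [0.072,[0,0,0],[0,0,0]],
  [0.072,[0,0,0],[0,0,0]],
  [0.072,[0,0,0],[0,0,0]],
  [0.072,[0,0,0],[0,0,0]],
])

```text
time: 12.32
tool_pos: [0.4331, 0.169, 0.0805]
ee_rot: [3.141, -0.0, 0.412]
wrist_force: [-0.2, 0.9, -0.5]
width: 0.0724
finger_force: 0.0
```

Emit:
drive_tool([
  [0.072,[0,0,-0.03],[0,0,0]],
  [0.072,[0,0,-0.07],[0,0,0]],
  [0.072,[-0.03,0.002,-0.07],[0,0,0]],
  [0.072,[-0.065,0.005,-0.07],[0,0,0]],
  [0.072,[-0.065,0.005,-0.07],[0,0,0]],
])

```text
time: 12.95
tool_pos: [0.3743, 0.1379, 0.1505]
ee_rot: [3.141, -0.0, 0.411]
wrist_force: [1.3, -0.1, -0.2]
width: 0.0718
finger_force: 0.0
```

```bash
python3 look.py w7.png 0.048; python3 -c "
from h import *
a=cv2.imread('pics/w7.png')[60:260,200:440];cv2.imwrite('pics/m7.png',cv2.resize(a,(600,500)))"
```

```text
12.95 [0.37430753 0.13786263 0.15047345] [ 3.14136843e+00 -3.77566202e-04  4.11225972e-01] 0.07178371663338146 [ 1.25728326 -0.0613834  -0.22625903]
px 316.2969665527344 130.8299560546875 w 0.4326764643192291 0.16717611253261566 r 0.045117586851119995 tool [ 0.06516356 -0.00357139  0.15049726]
```

View pics/m7.png

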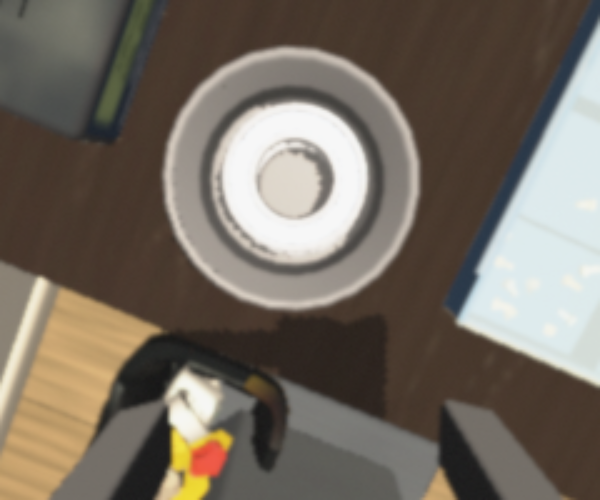

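The second bearing lies flat on the first, larger in view and round. Handing in.

```bash
python3 -c "
from bench import robot
print(robot.close_job())"
```

```text
the job is handed in; nothing more can be done
None
```

Both small bearings are stacked flat in the storage tube, dropped in one after the other, the large bearing was not touched, and the job was handed in at about 13 s.

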